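# Stand the toppled plaster pot back up in the drying tray

## Task

One of the three freshly made plaster pots in the long drying tray has toppled and lies along the tray between the other two. Stand it up again on its base, mouth up, in the tray between its neighbours with at least a finger's width of air to each of them; it is too wide to take round the body, so tip it up by hooking it at the mouth. The plaster is still soft: do not clamp its wall or press hard on it, let it down gently onto its base instead of letting it fall over, and leave the two standing pots where they are.

Things in the scene. Friction and masses are not known exactly. Their poses are not given: they have to be found in the camera images.
- tray: Long low aluminium drying tray fixed to the table, 112 x 600 mm outside, 28 mm high, walls 5 mm, so the lane inside is 102 mm wide and 590 mm long. Origin: centre of the underside. x runs across the lane, y along the lane, z up; its inner floor lies at z = +5 mm.
- pot: The toppled white plaster pot: straight and round, 88 mm outside diameter, 120 mm tall, one end open, wall 8 mm, inside diameter 72 mm, base 10 mm; 0.18 to 0.35 kg, centre of mass 45 mm up; 2 N lift its rim. Origin: centre of the underside. Its z axis runs from base to mouth (up when it stands). At the start it lies along the lane, mouth towards the tray's +y end.
- pot_mouth (a point): Centre of the toppled pot's open mouth, in the plane of the rim, 120 mm from the underside. Lifted here the pot turns about the lower edge of its base, balances about half way up (45 degrees), then would fall; it ends standing on the far side of that edge, so it needs 88 mm plus air behind its base. It slides along the tray when pushed (friction 0.5 to 0.75).
- pot_right: A pot of the same make and size, standing near the tray's -y end, behind the base of the toppled pot, with 55 to 135 mm between them at the start. Origin: centre of its underside, z up. Not to be moved.
- pot_left: A pot of the same make and size, standing near the tray's +y end, beyond the mouth of the toppled pot. Origin: centre of its underside, z up. Not to be moved.

How it is judged:
At the end, for the whole second after the job is handed in: The pot stands at rest and untouched on its base on the tray's floor, mouth up (within 0.08 rad), between the two standing pots with at least 10 mm of air to each (angle between pot's own z axis and vertical below 0.08 rad and height (world z) of pot_mouth above 0.115 m and z of pot in the frame of tray between 0 and 0.01 m and x of pot in the frame of tray between -0.012 and 0.012 m and y of pot in the frame of tray between -0.16 and 0.16 m and horizontal distance between pot and pot_right above 0.098 m and horizontal distance between pot and pot_left above 0.098 m and linear speed of pot below 0.02 m/s and angular speed of pot below 0.2 rad/s and contact force between the fingers and pot below 0.1 N).
It fails at once if a standing neighbour pot is shifted by more than 8 mm or tipped (distance of any of pot_right, pot_left from where it was at the start of the episode above 0.008 m or angle between any of pot_right, pot_left's own z axis and vertical above 0.15 rad).
It fails at once if the pot is let fall over (turns faster than 4.5 rad/s) (angular speed of pot above 4.5 rad/s).
It fails at once if the fingers press on the pot with more than 30 N (contact force between the fingers and pot above 30 N).
It also fails if it takes over 54 s, if anything falls off the work surface, if the arm or the gripper's body presses on something with over 40 N, if the wrist force passes 120 N, or if a joint passes its speed limit or range.

## Robot

A 6-joint arm with a two-finger parallel gripper is mounted at the origin on the work surface. World frame = base frame: x ahead of the robot, y to its left, z up, the work surface at z = 0. Lengths are in m, angles in rad, forces in N, time in s.
With the tool pointing down it reaches from about 0.4 to 0.825 m from the base axis. Payload 7 kg.
Tool frame: the origin (TCP) lies midway between the tips of the shut fingers; the grasp point (between the pads) lies arm.hold_point_z behind it (arm.hold_point_z is the distance from the TCP to the grasp point, in m); z points along the fingers, y is the line along which they close (so a half turn about z gives the same grasp; the last joint's range is limited). The gripper opens to 88 mm and grips with 3 to 60 N. Pads are 19 mm wide; open, the fingers measure 130 mm over their backs; the gripper's body (78 mm by 193 mm) begins 47 mm behind the grasp point.
Start: joints at [1.599, 0.359, 0.012, 0, -1.224, -0.288], TCP at [0.173, 0.652, 0.227] pointing down, gripper open.
Joint ranges: [-3.07, 3.07], [-1.43, 2.12], [-1.02, 1.25], [-3.03, 1.67], [-3.05, -0], [-3.03, 3.03]. Speed limits (rad/s): [2.39, 2.39, 3.01, 3.14, 3.14, 3.14].

## Interface

Orientations are given as [roll, pitch, yaw] about the fixed x, y, z axes, in that order (R = Rz(yaw) Ry(pitch) Rx(roll)).
In Python, from station import arm gives the robot as it stands.
- The arm moves only by the shell command python3 -m crank 'ROWS' [OPENING] [FORCE]. ROWS is JSON, a list that holds one entry, the list of rows, each a list of 4 numbers: the shift along the tool's x, y, z in units of 25 mm (1.0 is 25 mm), then the turn about the tool's z in units of 5 degrees (1.0 is 5 degrees). A call has 1 to 12 rows; each row is the pose to reach, as a shift and turn from the pose commanded when the call began, along the tool's axes at that moment; what a row does not reach only later rows make up. A row lasts 1/8 s, in which the tool goes at most 62.5 mm and 10.7 degrees, less where a joint would pass 70% of its speed; a pose out of reach is approached as far as the arm can. A call with a gripper value outside its range is refused whole. OPENING is the closure, from 0 (fully open) to 1 (shut), set as the call begins (- or left out, the last holds). The fingers move at their own pace and stop on an object; FORCE is the grip in N (left out, the last holds). Time passes only in rows, so rows that repeat a pose let the fingers close. It gives the time, the measured TCP pose, the force, the opening and the grip force at its end, in the units of the state.
- arm.get_state(): the state, without advancing time (a new reading comes with each control period).
- arm.grab_frame(name): name is "side" or "top" or "wrist"; returns (picture, depth): 420x560x3 uint8, red, green, blue; 420x560 float32, m along the optical axis (not along the pixel's ray), 0 where there is no reading.
- arm.get_calibration(name): a dict with "mtx" (3x3 intrinsics, pixels), "R" (3x3) and "t" (3): a world point X has camera coordinates R X + t; the wrist camera has in their place "mount" (4x4, takes a point from camera to tool coordinates, whose origin is the TCP and whose axes are the flange's). Camera axes: x right, y down, z forward; pixel columns grow to the right and rows downward; lengths in m; the calibration is good to about 2 mm. A picture is of the moment at which its call begins: read the wrist's pose just before it. get_calibration takes no time and is no camera call.
- arm.job_done(): hands the job in; it is judged then, once.
Trained networks look in the newest picture that a camera, given by its name, has taken for a name from the list of things; names that differ only in an ending like _2 or _b are one class to them, and where a whole thing is asked for, a point or a joint stands for the part that bears it (a point fixed in the world has none). Each returns a list of dicts, best first, with "score" (0 to 1); they miss things now and then, are a little off and sometimes report something else, mostly with a low value. They report only what shows in the picture. A call takes as long as a camera call.
- arm.recognise(thing, camera): "extent" ([left, top, width, height] in pixels, round what is visible of it).
- arm.trace(thing, camera): "mask" (420x560 bool, what is visible of it) and "extent" ([left, top, width, height] in pixels, round what is visible of it).
The state is a dict: "t": time; "q": joint angles; "qd": joint speeds; "joint_efforts": joint torques, N m; "eef_pos": TCP position; "ee_rot": TCP orientation; "force": force on the tool from outside, world axes, zero at the start; "moment": the same for the moment, N m; "width": finger opening in m; "gripper_force": force on a finger pad.
Only numpy, scipy, OpenCV 4.12 (cv2) and the standard library are available. Lean on these libraries where they do the work, as an engineer would, in place of code of your own. Each camera call takes 0.05 s, during which the arm holds its last target. There are 200 camera calls.

## Working session

There is one attempt and no reset: what is moved stays moved. The work goes in short steps, Python scripts to look and compute and a shell command to move; the robot and the scene stay as the last step left them, time stands still between calls to the robot, and variables do not carry over. Pictures are saved under pics/ and viewed, at most 10 in all, crops included, and the job is handed in when it is done.

```bash
mkdir -p pics; ls; python3 - <<'E'
from station import arm
import cv2,numpy as np
s=arm.get_state();print({k:np.round(v,3).tolist() for k,v in s.items()},arm.hold_point_z)
ims=[]
for n in("side","top"):
    p,d=arm.grab_frame(n);c=arm.get_calibration(n)
    K=c["mtx"];R=np.array(c["R"]);t=np.array(c["t"])
    np.savez(n+".npz",p=p,d=d);ims.append(p[:,:,::-1])
    print(n,"cam at",np.round(-R.T@t,3))
    for th in("pot","tray"):
        for r in arm.trace(th,n)[:4]:
            m=r["mask"]&(d>0);v,u=np.nonzero(m);z=d[m]
            P=(np.c_[u,v,np.ones(len(u))]@np.linalg.inv(K).T*z[:,None]-t)@R
            print(th,round(r["score"],2),r["extent"],np.round(np.percentile(P,[2,50,98],axis=0),3).tolist())
cv2.imwrite("pics/a.png",cv2.resize(np.vstack(ims),None,fx=.71,fy=.71))
E
```

```text
pics
{'t': 0.0, 'q': [1.599, 0.359, 0.011, -0.0, -1.224, -0.288], 'qd': [0.001, -0.002, 0.001, -0.0, 0.0, 0.001], 'joint_efforts': [-0.0, -58.271, 29.305, 6.997, 0.007, -0.0], 'eef_pos': [0.173, 0.652, 0.226], 'ee_rot': [3.14, -0.0, -0.26], 'force': [0.222, -0.434, -0.056], 'moment': [0.002, 0.005, -0.011], 'gripper_force': 0.0, 'width': 0.088} 0.0188
side cam at [ 0.399 -0.836  0.737]
pot 0.68 [241.3, 189.4, 63.0, 71.4] [[0.514, -0.087, 0.031], [0.549, -0.06, 0.08], [0.595, 0.028, 0.093]]
tray 0.7 [223.1, 148.4, 115.3, 203.1] [[0.499, -0.291, 0.001], [0.536, -0.119, 0.009], [0.616, 0.274, 0.032]]
top cam at [0.423 0.044 0.806]
pot 0.92 [271.4, 190.1, 77.8, 54.3] [[0.515, -0.08, 0.049], [0.551, -0.023, 0.088], [0.598, 0.035, 0.095]]
tray 0.9 [124.5, 174.9, 331.6, 91.1] [[0.502, -0.277, 0.003], [0.554, 0.064, 0.007], [0.618, 0.306, 0.034]]
```

View pics/a.png

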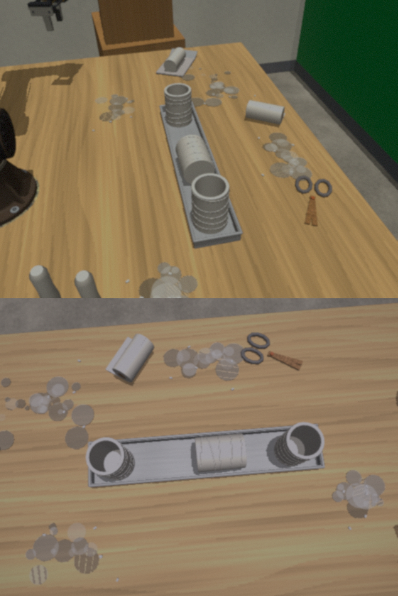

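```bash
python3 - <<'E'
from station import arm
import cv2,numpy as np
for n in("top","side"):
    f=np.load(n+".npz");d=f["d"];c=arm.get_calibration(n);K=c["mtx"];R=np.array(c["R"]);t=np.array(c["t"])
    v,u=np.nonzero(d>0);P=(np.c_[u,v,np.ones(len(u))]@np.linalg.inv(K).T*d[d>0][:,None]-t)@R
    # rims of standing pots
    m=(P[:,2]>.112)&(P[:,2]<.14)&(P[:,0]>.4)&(P[:,0]<.7)&(abs(P[:,1])<.35)
    for sgn in(1,-1):
        q=P[m&(sgn*P[:,1]>0)]
        if len(q)>5: print(n,sgn,len(q),np.round(np.percentile(q,[1,50,99],axis=0),3).tolist(),cv2.minEnclosingCircle((q[:,:2]*1000).astype(np.float32)))
    # tray rim
    m=(P[:,2]>.023)&(P[:,2]<.033)&(P[:,0]>.45)&(P[:,0]<.68)&(abs(P[:,1])<.36)
    print("tray",cv2.minAreaRect((P[m][:,:2]*1000).astype(np.float32)),np.median(P[m][:,2]))
    m=(P[:,2]>.04)&(P[:,2]<.108)&(P[:,0]>.48)&(P[:,0]<.65)&(P[:,1]>-.10)&(P[:,1]<.06)
    q=P[m]; print("pot",np.round(np.percentile(q,[1,50,99],axis=0),3).tolist(),cv2.minAreaRect((q[:,:2]*1000).astype(np.float32)))
    top=q[q[:,2]>q[:,2].max()-.012]; print(np.round(np.percentile(top,[1,50,99],axis=0),3).tolist(),cv2.fitLine(top[:,:2].astype(np.float32),2,0,.01,.01).ravel())
E
```

```text
top 1 1020 [[0.518, 0.201, 0.112], [0.559, 0.245, 0.125], [0.603, 0.286, 0.128]] ((561.0653686523438, 244.0470733642578), 44.58911895751953)
top -1 1005 [[0.513, -0.256, 0.112], [0.554, -0.216, 0.125], [0.598, -0.171, 0.128]] ((555.52294921875, -214.73548889160156), 44.5877571105957)
tray ((560.564208984375, 12.674835205078125), (608.1430053710938, 119.48292541503906), 89.47904968261719) 0.030476654528961963
pot [[0.515, -0.081, 0.051], [0.551, -0.023, 0.088], [0.599, 0.036, 0.095]] ((558.0296630859375, -22.816741943359375), (87.72916412353516, 119.79322052001953), 0.7124950289726257)
[[0.532, -0.081, 0.084], [0.557, -0.023, 0.091], [0.585, 0.036, 0.095]] [ 0.00788938 -0.9999689   0.5574868  -0.02298154]
side 1 486 [[0.517, 0.197, 0.112], [0.559, 0.234, 0.121], [0.601, 0.284, 0.127]] ((561.038818359375, 241.08804321289062), 47.39687728881836)
side -1 999 [[0.512, -0.261, 0.112], [0.554, -0.225, 0.123], [0.596, -0.176, 0.127]] ((555.27880859375, -216.93247985839844), 45.91380310058594)
tray ((559.016357421875, 11.357666015625), (610.5043334960938, 119.08820343017578), 89.48152160644531) 0.02945526599931332
pot [[0.513, -0.087, 0.042], [0.551, -0.056, 0.08], [0.599, 0.032, 0.093]] ((557.0247192382812, -26.6585693359375), (88.5743637084961, 125.82466125488281), 0.3431069552898407)
[[0.531, -0.086, 0.084], [0.555, -0.035, 0.09], [0.583, 0.033, 0.094]] [ 0.00757945 -0.9999713   0.5561764  -0.03249259]
```

The pictures agree with the depth. The toppled pot lies at top-view px (220,455) of the montage with its base near y=-0.083 and its mouth near y=+0.037, between the two standing pots. The gap behind the base is only about 88 mm, so I'll first push it about 50 mm towards +y with the shut fingers, then tip it up at the mouth rim.

```bash
cat >h.py <<'E'
from station import arm
import numpy as np,sys
from scipy.spatial.transform import Rotation as Ro
def units(target,yaw=0.0):
    s=arm.get_state();R=Ro.from_euler("xyz",s["ee_rot"]).as_matrix()
    d=R.T@(np.array(target)-s["eef_pos"])/.025
    return np.round(d,2).tolist(),round(-np.degrees(yaw-s["ee_rot"][2])/5,2)
if __name__=="__main__":
    a=[float(v) for v in sys.argv[1:]];print(units(a[:3],a[3] if len(a)>3 else 0))
E
python3 h.py .558 -.118 .2
python3 -m crank '[[[22.8,25.8,1,-3],[22.8,25.8,1,-3],[22.8,25.8,1,-3],[22.8,25.8,1,-3],[22.8,25.8,1,-3],[22.8,25.8,1,-3],[22.8,25.8,1,-3],[22.8,25.8,1,-3],[22.8,25.8,1,-3],[22.8,25.8,1,-3],[22.8,25.8,1,-3],[22.8,25.8,1,-3]]]' 1 10; python3 h.py .558 -.118 .2
```

```text
([22.78, 25.82, 1.06], np.float64(-2.98))
t: 1.8
eef_pos: [0.5096, -0.0201, 0.2052]
ee_rot: [-3.141, -0.001, 0.002]
force: [1.2, 1.7, 0.1]
width: 0.0007
gripper_force: 0.0
([1.93, 3.92, 0.21], np.float64(0.02))
```

```bash
python3 -m crank '[[[1.95,3.95,0.2,0],[1.95,3.95,0.2,0],[1.95,3.95,0.2,0],[1.95,3.95,0.2,0]]]'; python3 h.py .558 -.118 .07; python3 - <<'E'
from station import arm
import cv2
p,d=arm.grab_frame("wrist");cv2.imwrite("pics/b.png",p[:,:,::-1])
E
```

```text
t: 2.3
eef_pos: [0.5575, -0.1169, 0.1995]
ee_rot: [-3.141, 0.001, 0.001]
force: [0.3, 0.3, -0.3]
width: 0.0004
gripper_force: 0.0
([0.02, 0.05, 5.18], np.float64(0.01))
```

View pics/b.png

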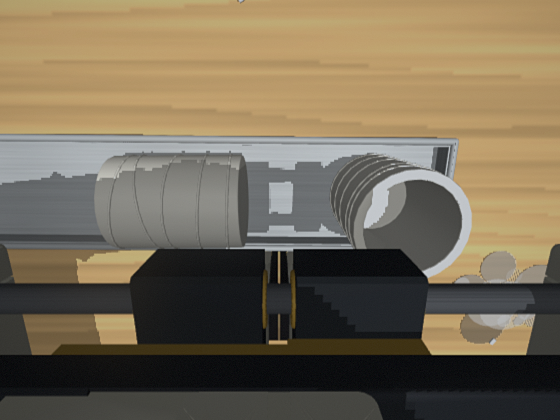

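The wrist view shows the pot's closed base facing the gap (pixels ~(240,200)) and pot_right at (410,220), with the shut fingers in between at columns 135–427. Next I'll get the finger outline from depth.

```bash
python3 - <<'E'
from station import arm
import numpy as np
p,d=arm.grab_frame("wrist");c=arm.get_calibration("wrist");K=c["mtx"];M=np.array(c["mount"])
v,u=np.nonzero(d>0);P=np.c_[u,v,np.ones(len(u))]@np.linalg.inv(K).T*d[d>0][:,None]
P=P@M[:3,:3].T+M[:3,3]
print(np.round(M,3).tolist())
for a in np.arange(-.12,.01,.01):
    q=P[(P[:,2]>a)&(P[:,2]<=a+.01)]
    if len(q): print(round(a,3),len(q),np.round(q.min(0),3)[:2],np.round(q.max(0),3)[:2])
q=P[(P[:,2]<.01)&(P[:,2]>-.03)]
print(np.histogram(q[:,1],bins=np.arange(-.1,.101,.01)))
E
```

```text
[[-0.001, -0.963, -0.268, 0.072], [1.0, -0.001, 0.0, 0.0], [-0.001, -0.268, 0.963, -0.158], [0.0, 0.0, 0.0, 1.0]]
-0.12 7949 [ 0.02  -0.049] [0.027 0.048]
-0.11 25962 [ 0.017 -0.057] [0.026 0.059]
-0.1 11632 [ 0.02  -0.059] [0.038 0.06 ]
-0.09 24572 [ 0.015 -0.072] [0.038 0.074]
-0.08 5560 [ 0.002 -0.082] [0.038 0.082]
-0.07 1564 [-0.001 -0.083] [0.038 0.083]
-0.06 40 [-0.009 -0.004] [0.005 0.004]
-0.05 516 [-0.011 -0.004] [0.001 0.004]
-0.04 102 [ 0.008 -0.004] [0.011 0.005]
-0.03 190 [ 0.003 -0.006] [0.011 0.006]
-0.02 294 [ 0.002 -0.006] [0.011 0.007]
-0.01 153 [ 0.008 -0.006] [0.011 0.007]
-0.0 5 [ 0.008 -0.004] [0.009 0.004]
(array([  0,   0,   0,   0,   0,   0,   0,   0,   0, 319, 323,   0,   0,
         0,   0,   0,   0,   0,   0,   0]), array([-1.00000000e-01, -9.00000000e-02, -8.00000000e-02, -7.00000000e-02,
       -6.00000000e-02, -5.00000000e-02, -4.00000000e-02, -3.00000000e-02,
       -2.00000000e-02, -1.00000000e-02, -5.55111512e-17,  1.00000000e-02,
        2.00000000e-02,  3.00000000e-02,  4.00000000e-02,  5.00000000e-02,
        6.00000000e-02,  7.00000000e-02,  8.00000000e-02,  9.00000000e-02,
        1.00000000e-01]))
```

```bash
python3 -m crank '[[[0,0,2,0],[0,0,4,0],[0,0,5.2,0],[0,0,5.2,0],[0,-0.8,5.2,0],[0,-1.2,5.2,0],[0,-1.5,5.2,0],[0,-1.8,5.2,0],[0,-2.1,5.2,0],[0,-2.4,5.2,0],[0,-2.7,5.2,0],[0,-3,5.2,0]]]'; python3 -m crank '[[[0,-0.1,0,0],[0,-0.1,0,0],[0,1,0,0],[0,1,-2,0],[0,1,-4,0],[0,1,-5,0],[0,1,-5,0]]]'; python3 - <<'E'
from station import arm
import cv2,numpy as np
n="top";p,d=arm.grab_frame(n);c=arm.get_calibration(n);K=c["mtx"];R=np.array(c["R"]);t=np.array(c["t"])
r=arm.trace("pot",n)
for r in r[:3]:
    m=r["mask"]&(d>0);v,u=np.nonzero(m);P=(np.c_[u,v,np.ones(len(u))]@np.linalg.inv(K).T*d[m][:,None]-t)@R
    print(r["score"],np.round(np.percentile(P,[1,50,99],axis=0),3).tolist())
E
```

```text
t: 3.9
eef_pos: [0.5585, -0.0418, 0.0711]
ee_rot: [3.141, -0.002, 0.002]
force: [0.3, -5.4, 6.8]
width: 0.0005
gripper_force: 3.0
t: 4.78
eef_pos: [0.5588, -0.0663, 0.1969]
ee_rot: [-3.14, -0.004, 0.002]
force: [0.4, 0.7, -1.0]
width: 0.0005
gripper_force: 0.0
0.91 [[0.515, -0.02, 0.055], [0.544, 0.047, 0.088], [0.595, 0.097, 0.095]]
```

```bash
python3 -m crank '[[[0,-2,0,0],[0,-4,0,0],[0,-6,0,0],[0,-8,0,0],[0,-8.05,0,0],[0,-8.05,2,0],[0,-8.05,4,0],[0,-8.05,5,0],[0,-8.05,5,0]]]'; cat >look.py <<'E'
from station import arm
import cv2,numpy as np,sys
o=[]
for n in("top","side"):
    p,d=arm.grab_frame(n);c=arm.get_calibration(n);K=c["mtx"];R=np.array(c["R"]);t=np.array(c["t"])
    v,u=np.nonzero(d>0);P=(np.c_[u,v,np.ones(len(u))]@np.linalg.inv(K).T*d[d>0][:,None]-t)@R
    np.savez(n+".npz",p=p,P=P,uv=np.c_[u,v])
    r=arm.trace("pot",n)[0] if True else 0
    m=r["mask"][v,u];Q=P[m];print(n,round(r["score"],2),r["extent"],np.round(np.percentile(Q,[1,50,99],axis=0),3).tolist())
    o.append(p[130:340,150:430] if n=="top" else p[60:340,180:390])
if len(sys.argv)>1:
    a=cv2.resize(o[0],(400,300));b=cv2.resize(o[1],(225,300))
    cv2.imwrite("pics/"+sys.argv[1]+".png",np.hstack([a,b])[:,:,::-1])
E
python3 look.py c; python3 - <<'E'
import numpy as np
for n in("top","side"):
    P=np.load(""+n+".npz")["P"]
    m=(abs(P[:,0]-.558)<.06)&(P[:,1]>.0)&(P[:,1]<.19)&(P[:,2]>.04)
    for z in np.arange(.04,.16,.01):
        q=P[m&(abs(P[:,2]-z)<.005)]
        if len(q):print(n,round(z,3),len(q),np.round(np.r_[q.min(0)[:2],q.max(0)[:2]],3))
E
```

```text
t: 6.0
eef_pos: [0.5553, 0.1327, 0.0668]
ee_rot: [3.138, 0.006, 0.001]
force: [-0.4, -0.3, 0.5]
width: 0.0005
gripper_force: 0.0
top 0.79 [239.3, 193.8, 73.5, 53.3] [[0.515, -0.02, 0.053], [0.549, 0.021, 0.086], [0.598, 0.097, 0.095]]
side 0.75 [237.9, 174.2, 58.5, 71.8] [[0.514, -0.027, 0.01], [0.553, -0.011, 0.075], [0.6, 0.095, 0.093]]
top 0.04 8 [0.515 0.009 0.516 0.088]
top 0.05 41 [0.515 0.001 0.517 0.098]
top 0.06 133 [0.515 0.001 0.602 0.097]
top 0.07 283 [0.517 0.    0.6   0.098]
top 0.08 486 [0.522 0.    0.595 0.098]
top 0.09 909 [0.531 0.    0.586 0.098]
top 0.1 19 [0.549 0.001 0.569 0.096]
top 0.13 5 [0.557 0.099 0.565 0.1  ]
top 0.14 47 [0.518 0.047 0.575 0.165]
top 0.15 242 [0.518 0.047 0.565 0.19 ]
side 0.04 9 [0.514 0.003 0.514 0.09 ]
side 0.05 25 [0.513 0.006 0.515 0.087]
side 0.06 72 [0.514 0.001 0.601 0.091]
side 0.07 143 [0.517 0.001 0.597 0.13 ]
side 0.08 314 [0.521 0.001 0.592 0.126]
side 0.09 606 [0.532 0.    0.583 0.117]
side 0.13 5 [0.536 0.046 0.581 0.048]
side 0.14 167 [0.518 0.041 0.596 0.166]
side 0.15 200 [0.519 0.041 0.597 0.189]
```

View pics/c.png

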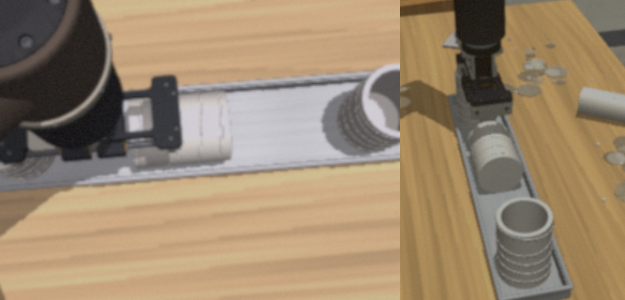

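The views show the pot shifted, with base at y≈-0.022 and mouth at y≈0.098, and the gripper between the mouth and pot_left. I'll now approach the rim in small steps.

```bash
python3 -m crank '[[[0.1,0.25,-0.2,0],[0.1,0.45,-0.2,0],[0.1,0.45,-0.2,0]]]'; python3 -m crank '[[[0,0.1,0,0],[0,0.2,0,0],[0,0.2,0,0]]]';python3 -m crank '[[[0,0.1,0,0],[0,0.2,0,0],[0,0.2,0,0]]]';
```

```text
t: 6.58
eef_pos: [0.56, 0.1228, 0.0753]
ee_rot: [-3.141, -0.001, 0.001]
force: [-0.2, -0.2, 0.5]
width: 0.0002
gripper_force: 0.0
t: 6.95
eef_pos: [0.5598, 0.118, 0.0747]
ee_rot: [3.141, 0.0, 0.002]
force: [0.7, -0.3, -0.4]
width: 0.0006
gripper_force: 0.0
t: 7.32
eef_pos: [0.5599, 0.1131, 0.0748]
ee_rot: [-3.142, -0.0, 0.002]
force: [0.1, 0.1, 0.6]
width: 0.0007
gripper_force: 0.0
```

```bash
python3 look.py; python3 -m crank '[[[0,0.1,0,0],[0,0.1,0,0]]]'; python3 -m crank '[[[0,0.1,0,0],[0,0.1,0,0]]]';  python3 look.py
```

```text
top 0.73 [242.2, 194.9, 72.3, 53.6] [[0.515, -0.022, 0.05], [0.538, 0.019, 0.084], [0.599, 0.094, 0.095]]
side 0.84 [239.9, 174.2, 55.3, 67.4] [[0.514, -0.027, 0.011], [0.552, -0.012, 0.075], [0.598, 0.092, 0.093]]
t: 7.78
eef_pos: [0.56, 0.1108, 0.0749]
ee_rot: [-3.141, -0.0, 0.002]
force: [0.8, 1.5, 0.2]
width: 0.0003
gripper_force: 0.5
t: 8.02
eef_pos: [0.5599, 0.1081, 0.0748]
ee_rot: [-3.142, -0.0, 0.002]
force: [0.0, 2.1, -0.2]
width: 0.0005
gripper_force: 0.5
top 0.59 [244.2, 194.5, 71.1, 53.5] [[0.515, -0.027, 0.006], [0.538, 0.013, 0.084], [0.6, 0.09, 0.182]]
side 0.91 [240.2, 173.6, 58.5, 71.5] [[0.514, -0.032, 0.006], [0.553, -0.015, 0.075], [0.61, 0.089, 0.093]]
```

Contact starts at about TCP y=0.112 and the pot slides a little at ~2 N. Next I'll follow the rim's arc, up and back, so that finger friction helps tip it.

```bash
python3 -m crank '[[[0,0.12,-0.17,0],[0,0.24,-0.33,0],[0,0.36,-0.49,0],[0,0.49,-0.64,0],[0,0.49,-0.64,0]]]'; python3 look.py d
```

```text
t: 8.85
eef_pos: [0.5601, 0.0958, 0.0912]
ee_rot: [-3.141, -0.001, 0.002]
force: [-0.1, 0.4, -0.3]
width: 0.0006
gripper_force: 0.4
top 0.68 [250.0, 194.4, 73.6, 52.5] [[0.515, -0.038, 0.006], [0.536, 0.015, 0.09], [0.598, 0.082, 0.161]]
side 0.71 [241.0, 172.1, 57.0, 72.4] [[0.514, -0.041, 0.009], [0.553, -0.016, 0.083], [0.6, 0.076, 0.105]]
```

View pics/d.png

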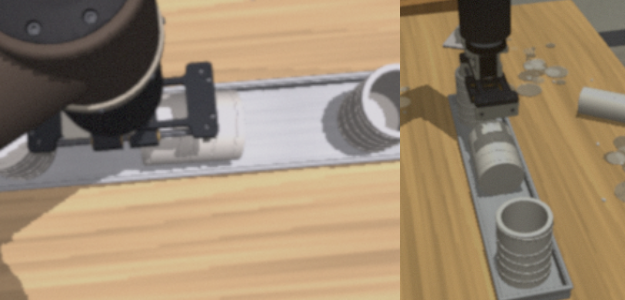

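It is tipping (about 8°) without sliding, so I'll continue along the arc.

```bash
cat >tilt.py <<'E'
import numpy as np,subprocess
exec(open("look.py").read())
for n in("top","side"):
    P=np.load(n+".npz")["P"]
    q=P[(abs(P[:,0]-.557)<.012)&(P[:,1]>-.16)&(P[:,1]<.14)&(P[:,2]>.04)&(P[:,2]<.165)]
    # upper generator of the barrel: profile in y,z
    b=[(round(y,3),round(float(np.median(q[abs(q[:,1]-y)<.004][:,2])),3)) for y in np.arange(-.15,.12,.01) if (abs(q[:,1]-y)<.004).sum()>3]
    print(n,b)
E
python3 -m crank '[[[0,0.14,-0.15,0],[0,0.28,-0.29,0],[0,0.43,-0.43,0],[0,0.58,-0.56,0],[0,0.73,-0.69,0],[0,0.89,-0.81,0],[0,1.05,-0.93,0],[0,1.22,-1.04,0],[0,1.22,-1.04,0]]]'; python3 tilt.py
```

```text
t: 10.18
eef_pos: [0.5599, 0.0651, 0.1169]
ee_rot: [3.142, -0.0, 0.002]
force: [-0.2, -0.3, 0.6]
width: 0.0003
gripper_force: 0.3
top 0.62 [251.3, 190.9, 85.3, 52.8] [[0.515, -0.061, 0.057], [0.532, 0.002, 0.094], [0.595, 0.074, 0.124]]
side 0.88 [239.5, 170.1, 61.2, 78.5] [[0.514, -0.063, 0.012], [0.552, -0.024, 0.092], [0.598, 0.049, 0.13]]
top [(np.float64(-0.06), 0.087), (np.float64(-0.05), 0.09), (np.float64(0.0), 0.113), (np.float64(0.01), 0.118), (np.float64(0.02), 0.122), (np.float64(0.03), 0.126), (np.float64(0.07), 0.06)]
side [(np.float64(-0.07), 0.086), (np.float64(-0.06), 0.08), (np.float64(-0.05), 0.061), (np.float64(-0.04), 0.095), (np.float64(-0.03), 0.099), (np.float64(-0.02), 0.103), (np.float64(-0.01), 0.108), (np.float64(0.0), 0.112), (np.float64(0.01), 0.116), (np.float64(0.02), 0.121), (np.float64(0.03), 0.125), (np.float64(0.04), 0.13), (np.float64(0.05), 0.13)]
```

```bash
python3 -m crank '[[[0,0.17,0,0],[0,0.35,0,0],[0,0.53,0,0],[0,0.71,0,0],[0,0.9,0.1,0],[0,1.08,0.25,0],[0,1.27,0.45,0],[0,1.46,0.65,0],[0,1.46,0.7,0]]]'; python3 tilt.py
```

```text
t: 11.5
eef_pos: [0.5596, 0.0285, 0.0986]
ee_rot: [3.141, 0.001, 0.001]
force: [0.9, 0.2, -0.3]
width: 0.0007
gripper_force: 0.0
top 0.84 [270.2, 191.7, 72.1, 50.7] [[0.516, -0.076, 0.047], [0.526, -0.029, 0.102], [0.59, 0.042, 0.135]]
side 0.76 [242.1, 178.7, 58.6, 69.4] [[0.515, -0.086, 0.021], [0.551, -0.047, 0.094], [0.599, 0.015, 0.133]]
top [(np.float64(-0.05), 0.105), (np.float64(-0.04), 0.114), (np.float64(-0.03), 0.121), (np.float64(-0.02), 0.13), (np.float64(-0.01), 0.135), (np.float64(0.03), 0.071)]
side [(np.float64(-0.09), 0.07), (np.float64(-0.08), 0.076), (np.float64(-0.07), 0.085), (np.float64(-0.06), 0.094), (np.float64(-0.05), 0.103), (np.float64(-0.04), 0.112), (np.float64(-0.03), 0.121), (np.float64(-0.02), 0.129)]
```

Tilt is 41°, just short of balance. I'll lower slightly into the mouth and spread the fingers 10 mm so the rim is caged on both sides before it goes past balance.

```bash
python3 -m crank '[[[0,0,0.15,0],[0,0,0.3,0],[0,0,0.3,0],[0,0,0.3,0]]]' 0.885 4; python3 -m crank '[[[0,0.05,0,0],[0,0.1,0,0],[0,0.15,0,0],[0,0.2,-0.05,0],[0,0.2,-0.1,0]]]';python3 tilt.py e
```

```text
t: 12.2
eef_pos: [0.56, 0.029, 0.0917]
ee_rot: [3.141, 0.0, 0.002]
force: [-0.3, 1.3, -0.5]
width: 0.0101
gripper_force: 0.0
t: 12.82
eef_pos: [0.56, 0.0238, 0.0944]
ee_rot: [3.142, 0.0, 0.002]
force: [-0.2, -0.7, 0.1]
width: 0.0096
gripper_force: 0.0
top 0.72 [275.4, 192.0, 70.8, 47.5] [[0.517, -0.08, 0.045], [0.528, -0.036, 0.104], [0.59, 0.035, 0.137]]
side 0.89 [246.4, 182.1, 57.5, 64.2] [[0.518, -0.092, 0.004], [0.553, -0.053, 0.093], [0.604, 0.011, 0.133]]
top [(np.float64(-0.05), 0.111), (np.float64(-0.04), 0.121), (np.float64(-0.03), 0.131), (np.float64(-0.02), 0.139), (np.float64(0.02), 0.077)]
side [(np.float64(-0.09), 0.067), (np.float64(-0.08), 0.078), (np.float64(-0.07), 0.089), (np.float64(-0.06), 0.099), (np.float64(-0.05), 0.11), (np.float64(-0.04), 0.121), (np.float64(-0.03), 0.13)]
```

View pics/e.png

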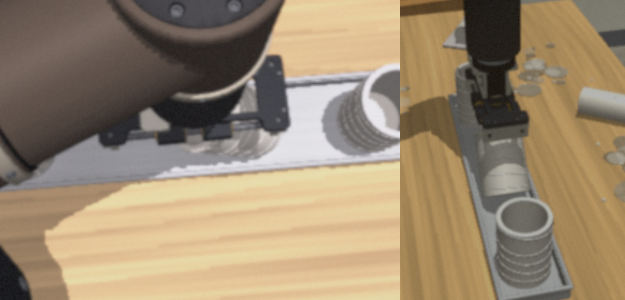

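Tilt is 46.7°, which is balance, and the rim is caged by the fingers. I'll let it down slowly following the rim.

```bash
python3 -m crank '[[[0,0.12,-0.04,0],[0,0.25,-0.08,0],[0,0.38,-0.13,0],[0,0.52,-0.18,0],[0,0.65,-0.23,0],[0,0.79,-0.28,0],[0,0.92,-0.33,0],[0,1.05,-0.38,0],[0,1.05,-0.38,0]]]'; python3 tilt.py
```

```text
t: 14.15
eef_pos: [0.5602, -0.0025, 0.1039]
ee_rot: [-3.142, -0.0, 0.002]
force: [0.4, -0.5, 0.6]
width: 0.0099
gripper_force: 0.2
top 0.63 [287.9, 195.8, 65.8, 43.8] [[0.518, -0.097, 0.038], [0.528, -0.052, 0.093], [0.586, 0.011, 0.142]]
side 0.88 [247.5, 188.1, 57.8, 66.5] [[0.517, -0.102, 0.035], [0.551, -0.07, 0.094], [0.601, 0.001, 0.144]]
top [(np.float64(-0.1), 0.054), (np.float64(-0.09), 0.071), (np.float64(-0.08), 0.088), (np.float64(-0.07), 0.109), (np.float64(-0.06), 0.125), (np.float64(-0.05), 0.137), (np.float64(-0.02), 0.045), (np.float64(-0.01), 0.059)]
side [(np.float64(-0.1), 0.059), (np.float64(-0.09), 0.074), (np.float64(-0.08), 0.092), (np.float64(-0.07), 0.11), (np.float64(-0.06), 0.128), (np.float64(-0.05), 0.137)]
```

```bash
python3 -m crank '[[[0,0.13,-0.06,0],[0,0.26,-0.12,0],[0,0.39,-0.18,0],[0,0.52,-0.24,0],[0,0.65,-0.3,0],[0,0.77,-0.33,0],[0,0.89,-0.35,0],[0,1.01,-0.37,0],[0,1.13,-0.4,0],[0,1.25,-0.42,0],[0,1.35,-0.43,0],[0,1.45,-0.44,0]]]'; python3 tilt.py
```

```text
t: 15.85
eef_pos: [0.5602, -0.0387, 0.1148]
ee_rot: [3.142, 0.0, 0.002]
force: [0.0, -0.5, -0.2]
width: 0.0098
gripper_force: 0.3
top 0.76 [307.3, 218.5, 50.4, 18.6] [[0.518, -0.101, 0.018], [0.525, -0.059, 0.094], [0.556, -0.023, 0.136]]
side 0.74 [252.0, 196.0, 52.5, 70.6] [[0.517, -0.108, 0.021], [0.547, -0.094, 0.097], [0.599, -0.025, 0.137]]
top []
side [(np.float64(-0.11), 0.069), (np.float64(-0.1), 0.108), (np.float64(-0.09), 0.136), (np.float64(-0.06), 0.122), (np.float64(-0.03), 0.096), (np.float64(-0.02), 0.089)]
```

```bash
python3 -m crank '[[[0,0.08,0,0],[0,0.16,0,0],[0,0.24,0,0],[0,0.32,0,0],[0,0.4,0,0],[0,0.48,0,0],[0,0.56,0,0],[0,0.64,0,0],[0,0.72,0,0],[0,0.8,0,0],[0,0.88,0,0],[0,0.96,0,0]]]';python3 -m crank '[[[0,0.08,0,0],[0,0.16,0,0],[0,0.16,0,0]]]'; python3 tilt.py f
```

```text
t: 17.55
eef_pos: [0.5603, -0.0626, 0.1148]
ee_rot: [-3.142, -0.0, 0.002]
force: [0.2, -0.3, 0.2]
width: 0.0098
gripper_force: 0.0
t: 17.92
eef_pos: [0.5602, -0.0667, 0.1148]
ee_rot: [-3.142, 0.0, 0.002]
force: [-0.7, -0.0, 0.9]
width: 0.0098
gripper_force: 0.0
top 0.94 [314.3, 215.7, 51.7, 25.7] [[0.518, -0.104, 0.012], [0.526, -0.063, 0.078], [0.559, -0.029, 0.128]]
side 0.76 [249.8, 198.8, 54.5, 74.8] [[0.516, -0.18, 0.004], [0.542, -0.104, 0.092], [0.6, -0.017, 0.126]]
top [(np.float64(-0.03), 0.075)]
side [(np.float64(-0.12), 0.101), (np.float64(-0.11), 0.122), (np.float64(-0.09), 0.122), (np.float64(-0.04), 0.074)]
```

View pics/f.png

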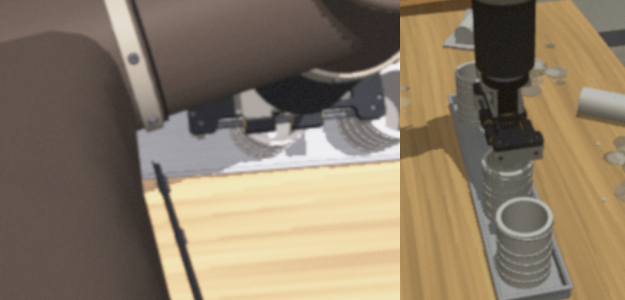

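The pot stands at about y=-0.07 with the fingers free inside it (force 0). I'll lift straight out, clear away and check.

```bash
python3 -m crank '[[[0,0,-0.4,0],[0,0,-1,0],[0,0,-2,0],[0,0,-3,0],[0,-2,-3.5,0],[0,-4,-3.5,0],[0,-6,-3.5,0],[0,-8,-3.5,0],[0,-10,-3.5,0],[0,-12,-3.5,0],[0,-12,-3.5,0]]]'; python3 look.py g; python3 - <<'E'
import numpy as np,cv2
for n in("top","side"):
    P=np.load(""+n+".npz")["P"]
    m=(P[:,2]>.114)&(P[:,2]<.135)&(P[:,0]>.48)&(P[:,0]<.65)
    for a,b in((-.3,-.145),(-.145,.02),(.18,.32)):
        q=P[m&(P[:,1]>a)&(P[:,1]<b)]
        if len(q)>9:print(n,len(q),np.round(cv2.minEnclosingCircle((q[:,:2]*1000).astype(np.float32))[0],1),np.round(np.linalg.lstsq(np.c_[q[:,:2]-q[:,:2].mean(0),np.ones(len(q))],q[:,2],rcond=None)[0],3))
E
```

```text
t: 19.5
eef_pos: [0.5597, 0.2367, 0.2032]
ee_rot: [-3.141, -0.001, 0.006]
force: [-0.4, -0.8, -0.5]
width: 0.0098
gripper_force: 0.0
top 0.6 [307.7, 181.0, 64.1, 62.5] [[0.518, -0.111, 0.012], [0.567, -0.076, 0.075], [0.6, -0.028, 0.127]]
side 0.72 [251.3, 195.6, 55.2, 74.4] [[0.517, -0.118, 0.012], [0.554, -0.096, 0.099], [0.6, -0.035, 0.126]]
top 965 [ 555.8 -214.2] [ 0.002 -0.001  0.124]
top 893 [561.3 -71.1] [-0.003 -0.002  0.124]
top 512 [560.5 244.6] [0.02  0.023 0.124]
side 927 [ 555.3 -218.3] [-0.     0.003  0.122]
side 703 [560.1 -74.7] [-0.002  0.005  0.122]
side 443 [561.4 240.2] [0.001 0.008 0.121]
```

View pics/g.png

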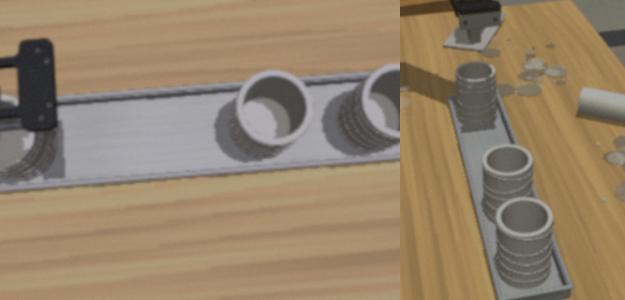

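The pot stands level at y=-0.071 in the tray's mid-lane. It is 143 mm centre to centre from pot_right, and both neighbours are where they were. Handing in.

```bash
python3 -c "
from station import arm
print(arm.job_done())"
```

```text
the job is handed in; nothing more can be done
None
```

The toppled pot now stands mouth up on its base between its neighbours, with about 55 mm of air to pot_right and about 227 mm to pot_left; neither neighbour had measurably moved when I checked before handing in, and the job was handed in without a verdict shown.

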